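# Sugar for the coffee glass, with the tongs

### The arm

A 6-joint arm with a two-finger parallel gripper is mounted at the origin on a cart in front of the work surface, level with it; the furniture and walls round the work are solid. World frame = base frame: x ahead of the robot, y to its left, z up, the work surface at z = 0. Lengths are in m, angles in rad, forces in N, time in s.
With the tool pointing down it reaches from about 0.275 to 0.975 m from the base axis. Payload 8.4 kg.
Tool frame: the origin (TCP) lies at the very end of the fingers, on their centre line; the grasp point (between the pads) lies 19 mm behind it (arm.pinch_z is the distance from the TCP to the grasp point, in m); z points along the fingers, y is the line along which they close (so a half turn about z gives the same grasp; the last joint's range is limited). The gripper opens to 92 mm and grips with 3 to 60 N. Pads are 20 mm wide; open, the fingers measure 128 mm over their backs; the gripper's body (75 mm by 189 mm) begins 69 mm behind the grasp point.
Start: joints at [-1.111, 0.353, 1.633, -0, 1.155, -0.002], TCP at [0.278, -0.56, 0.215] pointing down, gripper open.
Joint ranges: [-2.63, 2.63], [-0.92, 2.1], [0.06, 2.66], [-1.3, 4.44], [0, 2.69], [-3.02, 3.02]. Speed limits (rad/s): [2.22, 2.22, 2.79, 3.14, 3.14, 3.14].

### API

Orientations are given as a rotation vector (axis times angle).
In Python, from plant import arm gives the robot as it stands.
- The arm moves only by the shell command python3 -m inch 'ROWS' [FORCE]. ROWS is JSON, a list that holds one entry, the list of rows, each a list of 5 numbers: the opening, from -1 (shut) to 1 (fully open), then the shift along the tool's x, y, z in cm, then the turn about the tool's z in rad. A call has 1 to 5 rows; each row is the pose to reach, as a shift and turn from the pose commanded when the call began, along the tool's axes at that moment; what a row does not reach only later rows make up. A row lasts 1/10 s, in which the tool goes at most 50 mm and 8.59 degrees, less where a joint would pass 70% of its speed; a pose out of reach is approached as far as the arm can. A call with a gripper value outside its range is refused whole. The fingers move at their own pace and stop on an object; FORCE is the grip in N (left out, the last holds). Time passes only in rows, so rows that repeat a pose let the fingers close. It gives the time, the measured TCP pose, the force, the opening and the grip force at its end, in the units of the state.
- arm.get_state(): the state, without advancing time (a new reading comes with each control period).
- arm.grab_frame(name): name is "side" or "top" or "wrist"; returns a dict with "frame" (420x560x3 uint8, red, green, blue), "fovy" (degrees; the focal length in pixels is half the picture's height over the tangent of half this angle, whatever the lens; pixels are square), "cx", "cy" (the principal point, pixels), "world_to_cam" (4x4, takes a point from world to camera coordinates). Camera axes: x right, y up, looking along -z (the intrinsics and any distortion apply to the point x, -y, -z); pixel columns grow to the right and rows downward; lengths in m; the calibration is good to about 2 mm. A picture is of the moment at which its call begins. There is no depth.
- arm.close_job(): hands the job in; it is judged then, once.
Trained networks look in a picture, given as the dict that the camera call returned (one of the last four; its "shot" number tells which), for a name from the list of things; names that differ only in an ending like _2 or _b are one class to them, and where a whole thing is asked for, a point or a joint stands for the part that bears it (a point fixed in the world has none). Each returns a list of dicts, best first, with "confidence" (0 to 1); they miss things now and then, are a little off and sometimes report something else, mostly with a low value. They report only what shows in the picture. A call takes as long as a camera call. They do not tell look-alikes from the thing itself.
- arm.look_for(picture, name): "bbox" ([left, top, right, bottom] in pixels, round what is visible of it).
The state is a dict: "t": time; "joints": joint angles; "joint_vel": joint speeds; "effort": joint torques, N m; "position": TCP position; "orientation": TCP orientation; "wrist_force": force on the tool from outside, world axes, zero at the start; "wrist_torque": the same for the moment, N m; "finger_gap": finger opening in m; "finger_force": force on a finger pad.
Only numpy, scipy, OpenCV 4.12 (cv2) and the standard library are available. Lean on these libraries where they do the work, as an engineer would, in place of code of your own. Each camera call takes 0.05 s, during which the arm holds its last target. There are 200 camera calls.

### The job

The little coffee glass has fallen over: stand it upright on the counter again and let go of it. Then take the spring tongs, pick the sugar lump off the saucer with the tongs, and finish holding it pinched in the tongs, still and a few centimetres straight above the middle of the standing glass's mouth, ready to drop in: do not release it. Never touch the sugar with the gripper itself, keep the lump clear of the glass, and leave the cup, teaspoon, milk pitcher and tamper where they are.

Things in the scene. Friction and masses are not known exactly. Their poses are not given: they have to be found in the camera images.
- glass: small clear coffee glass, open at the top, 59 mm high, outer diameter 38 mm at the foot widening to 48 mm at the rim (43 mm at 30 mm above the foot), 70 g. Origin at the centre of its underside, z axis out through the mouth. It starts lying on the counter, axis nearly level (mouth end 0.1 rad higher), mouth to the robot's right (-y), turned up to 40 degrees towards the robot
- glass_rim (a point): centre of the glass's mouth, level with the rim, 59 mm from the underside along its z axis
- saucer: white round saucer, 124 mm across; its flat inner floor (70 mm across) is 5 mm and its rim 11 mm above the counter. Loose, 160 g. Origin at the centre of the underside
- lump: off-white rough sugar lump, a rounded block 25 x 24 mm and 23 mm high, 13 g, lying flat on the saucer's floor. Origin at the centre of its underside, x along the 25 mm side
- tongs: steel spring tongs, 197 mm long, 75 g, lying on the edges of their two arms (14 mm high), so that they close level, sideways. Origin on the counter midway between the two black grip pads, x along the tongs to the jaws, z up: hinge pin at x = -75 mm, centre of mass near 0, jaws' centres at +87, front end +97. These axes belong to the left (+y) arm and lie midway only while the tongs are at rest
- tongs_grip (a point): midway between the two black grip pads, 10 mm above the underside. The pads' outer faces are 54 mm long, 20 mm high (0 to 20 mm above the counter) and at rest 37 mm apart. The spring needs about 2 N across the pads to start closing, 3.5 N at 33 mm, 5 N at 27.5 mm over the pads, and opens the tongs again when let go
- tongs_tips (a point): midway between the centres of the two flat round jaws (20 mm in diameter) of the tongs at rest, 10 mm above the underside. The jaws leave 46 mm between them at rest, about 36 mm when the pads are squeezed to 33 mm, and 24 mm (jaws parallel) at 27.5 mm over the pads
- tongs_jaw: the right (-y) arm of the tongs with its pad and jaw, hinged to the other; origin on the hinge pin's axis at the underside
- cup: red espresso cup with a handle, 58 mm across, 51 mm high, standing; leave alone. Origin near the centre of its underside
- teaspoon: steel teaspoon 136 mm long lying at the counter's front; leave alone. Origin at its middle
- pitcher: small steel milk pitcher, 92 mm high, standing; leave alone. Origin at its underside
- tamper: coffee tamper with a steel foot and a wooden handle, 58 mm across, 93 mm high, standing; leave alone. Origin at the centre of its underside
Not all that is in view belongs to the job. Of the things that look like the saucer, the larger one is meant.

How it is judged:
By the outcome, as a careful person would: the job done as asked, in the order asked, and still so for the second after the job is handed in, while the arm keeps its last pose, push and grip.
It also fails if it takes over 72 s, if anything falls off the work surface, if the arm or the gripper's body presses on something with over 40 N, if the wrist force passes 120 N, or if a joint passes its speed limit or range.

## Working session

There is one attempt and no reset: what is moved stays moved. The work goes in short steps, Python scripts to look and compute and a shell command to move; the robot and the scene stay as the last step left them, time stands still between calls to the robot, and variables do not carry over. Pictures are saved under pics/ and viewed, at most 10 in all, crops included, and the job is handed in when it is done.

```bash
ls; mkdir -p pics
cat > h.py <<'E'
import numpy as np,cv2
from scipy.spatial.transform import Rotation as R
from plant import arm
def save(p,n): cv2.imwrite('pics/'+n+'.png',p['frame'][:,:,::-1])
def ray(p,u,v):
    f=p['frame'].shape[0]/2/np.tan(np.radians(p['fovy'])/2)
    M=np.array(p['world_to_cam']);d=np.array([(u-p['cx'])/f,-(v-p['cy'])/f,-1.])
    return -M[:3,:3].T@M[:3,3], M[:3,:3].T@d
def onz(p,u,v,z=0.):
    o,d=ray(p,u,v); return (o+d*(z-o[2])/d[2])
def proj(p,X):
    f=p['frame'].shape[0]/2/np.tan(np.radians(p['fovy'])/2)
    M=np.array(p['world_to_cam']);c=M[:3,:3]@np.array(X)+M[:3,3]
    return np.array([p['cx']+f*c[0]/-c[2],p['cy']-f*c[1]/-c[2]])
E
python3 - <<'E'
from h import *
for c in ['top','side']:
    p=arm.grab_frame(c); save(p,c+'0'); print(c,p['fovy'],p['cx'],p['cy'],{k:v for k,v in p.items() if k not in('frame','world_to_cam')}, np.round(ray(p,280,210),3).tolist())
    for n in ['glass','saucer','lump','tongs','tongs_grip','tongs_tips','cup','teaspoon','pitcher','tamper']:
        for d in arm.look_for(p,n)[:2]:
            b=np.array(d['bbox']); print(n,round(d['confidence'],2),b.round(),onz(p,*((b[:2]+b[2:])/2),.01).round(3))
s=arm.get_state();print(s['position'],R.from_rotvec(s['orientation']).as_matrix().round(2))
E
```

```text
pics
top 51.239997072631695 275.1819187321981 216.93514953986104 {'fovy': 51.239997072631695, 'cx': 275.1819187321981, 'cy': 216.93514953986104, 'shot': 1} [[0.466, -0.053, 1.208], [0.068, -0.004, -0.998]]
glass 0.7 [250. 208. 273. 223.] [ 0.535 -0.006  0.01 ]
saucer 0.89 [142. 222. 188. 269.] [0.461 0.26  0.01 ]
saucer 0.58 [211. 241. 244. 273.] [0.423 0.09  0.01 ]
lump 0.47 [161. 238. 169. 253.] [0.461 0.261 0.01 ]
tongs 0.57 [343. 171. 363. 239.] [ 0.557 -0.258  0.01 ]
tongs_grip 0.84 [341. 196. 356. 236.] [ 0.525 -0.244  0.01 ]
tongs_tips 0.85 [338. 174. 359. 236.] [ 0.556 -0.246  0.01 ]
cup 0.76 [163. 128. 191. 153.] [0.749 0.222 0.01 ]
teaspoon 0.58 [126. 288. 176. 292.] [0.339 0.3   0.01 ]
pitcher 0.6 [302. 126. 342. 153.] [ 0.741 -0.179  0.01 ]
pitcher 0.5 [144. 222. 192. 268.] [0.461 0.252 0.01 ]
tamper 0.76 [388. 270. 418. 294.] [ 0.343 -0.386  0.01 ]
side 48.69179350120332 275.5453345652937 198.1860616293459 {'fovy': 48.69179350120332, 'cx': 275.5453345652937, 'cy': 198.1860616293459, 'shot': 2} [[-0.121, -1.1, 0.867], [0.437, 0.703, -0.562]]
glass 0.63 [264. 198. 281. 214.] [0.537 0.004 0.01 ]
saucer 0.78 [200. 174. 240. 190.] [0.457 0.242 0.01 ]
saucer 0.52 [220. 198. 241. 214.] [0.419 0.081 0.01 ]
lump 0.58 [213. 174. 220. 185.] [0.456 0.266 0.01 ]
tongs 0.52 [293. 231. 352. 256.] [ 0.558 -0.243  0.01 ]
tongs_grip 0.63 [295. 231. 353. 256.] [ 0.562 -0.246  0.01 ]
pitcher 0.69 [344. 192. 366. 225.] [ 0.757 -0.153  0.01 ]
tamper 0.57 [276. 277. 301. 310.] [ 0.36  -0.366  0.01 ]
[ 0.27846363 -0.55952905  0.21457886] [[ 0.9   0.45 -0.  ]
 [ 0.45 -0.9   0.  ]
 [ 0.   -0.   -1.  ]]
```

Run:
```python
import cv2
t=cv2.imread('pics/top0.png')[110:305,115:425]
cv2.imwrite('pics/topc.png',cv2.resize(t,None,fx=2.55,fy=2.55,interpolation=cv2.INTER_CUBIC))
```

```text
(no output)
```

View pics/topc.png

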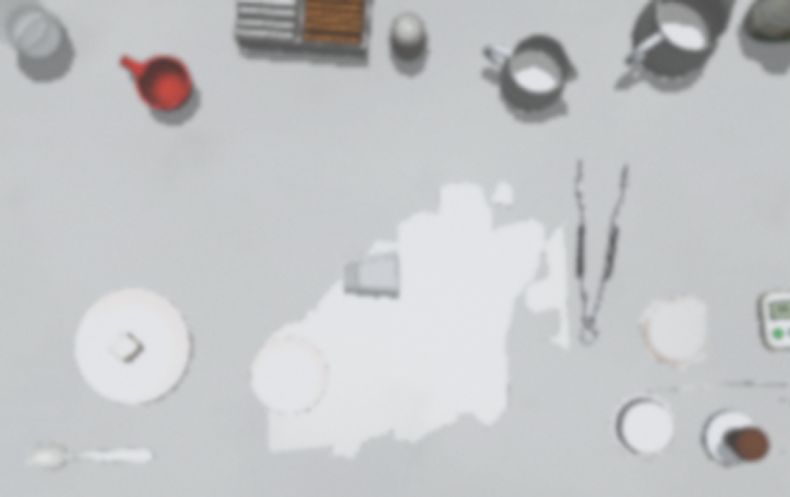

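The top crop shows the glass at about (372,275), with its mouth to the right. The tongs' jaws point up (away from the robot), hinge near (588,325). The large saucer is at (132,345) with the lump turned about 45°. I'll move over the glass for a close look.

```bash
cat >> h.py <<'E'
def go(x,y,z,yaw):
    """print remaining shift (cm, tool axes) and turn to TCP target, yaw=deg of tool x in world"""
    s=arm.get_state();M=R.from_rotvec(s['orientation']).as_matrix()
    d=M.T@(np.array([x,y,z])-s['position'])*100
    y0=np.degrees(np.arctan2(M[1,0],M[0,0]))
    t=-np.radians((yaw-y0+180)%360-180)
    print('t',round(s['t'],1),'pos',np.round(s['position'],4),'yaw',y0.round(1),'gap',round(s['finger_gap'],4),'F',np.round(s['wrist_force'],1),'j6',s['joints'][5].round(2) if hasattr(s['joints'][5],'round') else s['joints'][5]);print('GO',d.round(2),'turn',round(t,3))
E
python3 -m inch '[[[1,24,-19,0,-0.75],[1,24,-19,0,-0.75],[1,24,-19,0,-0.75],[1,24,-19,0,-0.75],[1,24,-19,0,-0.75]]]' 5
python3 -c "
from h import *
go(.535,-.006,.215,90)"
```

```text
t: 1.6
position: [0.3853, -0.3316, 0.2148]
orientation: [2.577, 1.796, 0.0]
wrist_force: [1.8, -0.3, 0.4]
finger_gap: 0.0913
finger_force: 0.0
t 1.6 pos [ 0.3853 -0.3316  0.2148] yaw 69.8 gap 0.0913 F [ 1.8 -0.3  0.4] j6 -0.36
GO [ 3.573e+01  2.780e+00 -2.000e-02] turn -0.353
```

```bash
python3 -m inch '[[[1,25,2,0,-0.353],[1,25,2,0,-0.353],[1,25,2,0,-0.353],[1,25,2,0,-0.353],[1,25,2,0,-0.353]]]'
python3 - <<'E'
from h import *
go(.535,-.006,.215,90)
p=arm.grab_frame('wrist');save(p,'w1')
print(p['fovy'],np.round(ray(p,280,210),3).tolist(),[ (d['confidence'],np.round(d['bbox'])) for d in arm.look_for(p,'glass')])
E
```

```text
t: 2.1
position: [0.4917, -0.105, 0.2149]
orientation: [2.227, 2.214, 0.001]
wrist_force: [0.5, -2.0, -0.3]
finger_gap: 0.0922
finger_force: 0.0
t 2.1 pos [ 0.4917 -0.105   0.2149] yaw 89.7 gap 0.0922 F [ 0.5 -2.  -0.3] j6 -0.21
GO [ 9.93  4.27 -0.  ] turn -0.006
64.6274878012986 [[0.492, -0.03, 0.386], [-0.007, -0.274, -0.962]] [(0.87, array([294.,  52., 339., 120.]))]
```

View pics/w1.png

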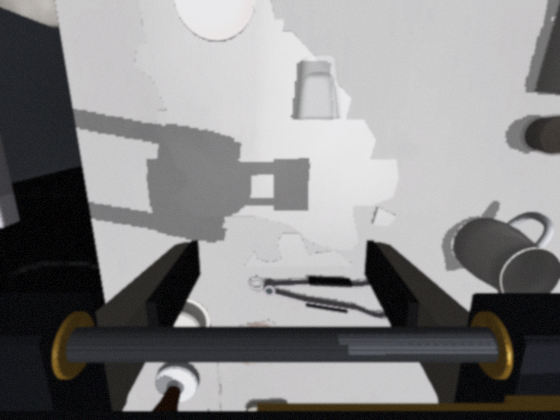

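Wrist view: glass with foot up at about (317,62) and mouth at about (318,119), axis nearly along world -y. I'll convert this to world coordinates.

Run:
```python
from h import *
p=arm.grab_frame('wrist')
for u,v,z in [(303,62,.02),(333,62,.02),(297,118,.024),(338,118,.024)]: print(onz(p,u,v,z).round(4))
for n in ['foot','mouth']:0
c=cv2.resize(p['frame'][40:130,270:370,::-1],None,fx=6,fy=6,interpolation=cv2.INTER_CUBIC);cv2.imwrite('pics/g1.png',c)
```

```text
[0.5153 0.0256 0.02  ]
[0.5459 0.0256 0.02  ]
[ 0.5095 -0.0294  0.024 ]
[ 0.5527 -0.0295  0.024 ]
```

View pics/g1.png

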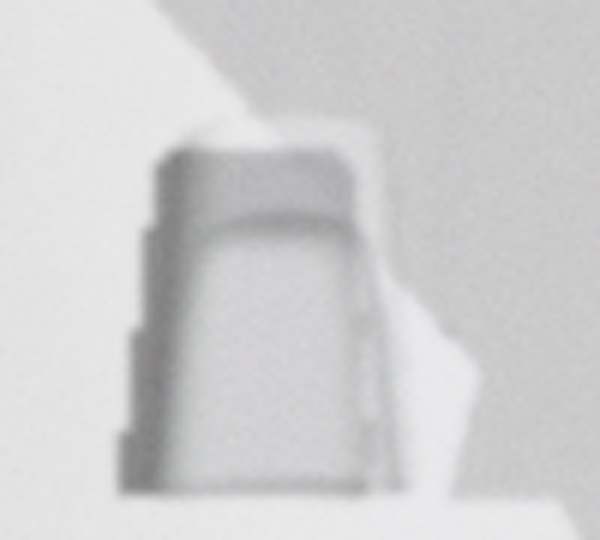

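```bash
python3 -m inch '[[[1,9,3.6,6,0],[1,9,3.6,12,0],[1,9,3.6,18,0],[1,9,3.6,18,0],[1,9,3.6,18,0]]]'
python3 -c "
from h import *
go(.5275,-.015,.005,90)"
```

```text
t: 2.75
position: [0.5245, -0.0174, 0.0306]
orientation: [-2.225, -2.211, 0.007]
wrist_force: [0.2, -0.7, 0.0]
finger_gap: 0.0919
finger_force: 0.0
t 2.8 pos [ 0.5245 -0.0174  0.0306] yaw 89.7 gap 0.0919 F [ 0.2 -0.7  0. ] j6 -0.03
GO [0.24 0.31 2.56] turn -0.006
```

```bash
python3 -m inch '[[[1,0.2,0.3,2.5,0],[1,0.2,0.3,2.5,0],[-0.2,0.2,0.3,2.5,0],[-0.2,0.2,0.3,2.5,0],[-0.2,0.2,0.3,2.5,0]]]' 5
python3 -m inch '[[[-0.2,0,0,0,0],[-0.2,0,0,0,0],[-0.2,0,0,0,0],[-0.2,0,0,0,0]]]' 5
```

```text
t: 3.25
position: [0.5316, -0.0157, 0.0113]
orientation: [2.227, 2.213, 0.003]
wrist_force: [-0.7, 0.5, -0.9]
finger_gap: 0.07
finger_force: 0.0
t: 3.65
position: [0.5307, -0.0152, 0.0098]
orientation: [2.228, 2.215, 0.0]
wrist_force: [0.4, -1.2, 2.6]
finger_gap: 0.0453
finger_force: 4.9
```

```bash
python3 -m inch '[[[-0.2,0.5,0,-0.7,0],[-0.2,1.07,0,-1.3,0],[-0.2,1.7,0,-1.75,0],[-0.2,2.45,0,-2.1,0],[-0.2,2.45,0,-2.1,0]]]'
python3 - <<'E'
from h import *
go(.5307,.0093,.0308,90)
for c in ['side','wrist']:
    p=arm.grab_frame(c)
    if c=='side':
        u,v=proj(p,[.53,.01,.04]).astype(int); a=cv2.resize(p['frame'][v-35:v+35,u-45:u+45,::-1],(720,560),interpolation=cv2.INTER_CUBIC); cv2.imwrite('pics/s1.png',a)
E
```

```text
t: 4.15
position: [0.5311, 0.0104, 0.0312]
orientation: [2.227, 2.215, 0.001]
wrist_force: [0.9, -0.9, -0.3]
finger_gap: 0.0448
finger_force: 5.0
t 4.2 pos [0.5311 0.0104 0.0312] yaw 89.7 gap 0.0448 F [ 0.9 -0.9 -0.3] j6 0.02
GO [-0.11 -0.04  0.04] turn -0.005
```

View pics/s1.png

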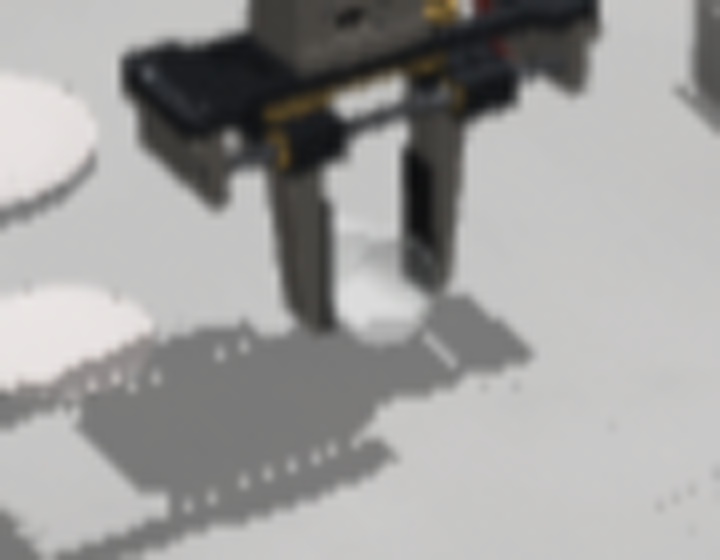

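Run:
```python
from h import *
p=arm.grab_frame('wrist'); u,v=proj(p,[.531,.01,.04]).astype(int); print(u,v)
a=cv2.resize(p['frame'][v-70:v+70,u-90:u+90,::-1],(720,560),interpolation=cv2.INTER_CUBIC); cv2.imwrite('pics/w2.png',a)
```

```text
282 262
```

View pics/w2.png

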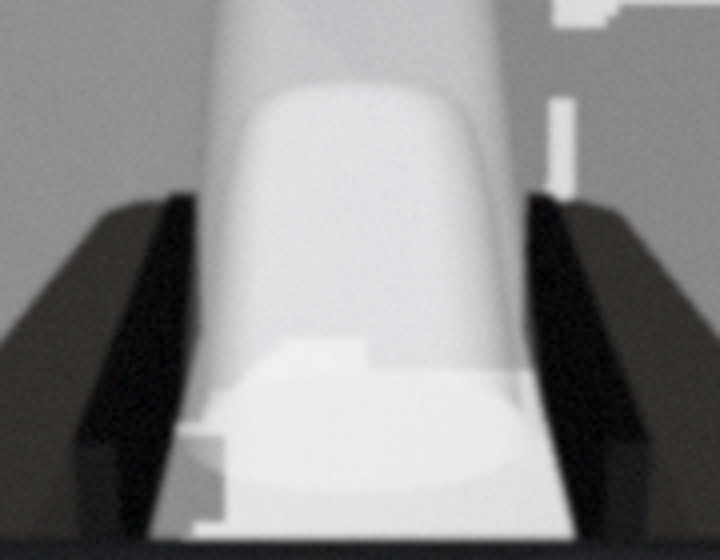

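Run:
```python
from h import *
p=arm.grab_frame('wrist')
for zc in (.048,.043):
  for t in (5,14,30,45,56,70):
    a=np.array([0,-np.cos(np.radians(t)),np.sin(np.radians(t))]); b=np.array([0,a[2],-a[1]])
    g=np.array([.531,.0104,zc]); m=g+.017*a; f=g-.042*a
    print(zc,t,[((proj(p,q)[1]-192)*4).round() for q in (m,m+.024*b,m-.024*b,f,f+.019*b,f-.019*b)], f[2].round(3))
a=cv2.resize(p['frame'][110:350,200:360,::-1],(400,600),interpolation=cv2.INTER_CUBIC); cv2.imwrite('pics/w3.png',a)
```

```text
0.048 5 [np.float64(429.0), np.float64(528.0), np.float64(355.0), np.float64(-28.0), np.float64(-8.0), np.float64(-44.0)] 0.044
0.048 14 [np.float64(437.0), np.float64(506.0), np.float64(386.0), np.float64(-30.0), np.float64(-38.0), np.float64(-24.0)] 0.038
0.048 30 [np.float64(444.0), np.float64(450.0), np.float64(439.0), np.float64(-14.0), np.float64(-63.0), np.float64(25.0)] 0.027
0.048 45 [np.float64(440.0), np.float64(383.0), np.float64(483.0), np.float64(19.0), np.float64(-58.0), np.float64(83.0)] 0.018
0.048 56 [np.float64(430.0), np.float64(329.0), np.float64(510.0), np.float64(52.0), np.float64(-40.0), np.float64(131.0)] 0.013
0.048 70 [np.float64(411.0), np.float64(259.0), np.float64(537.0), np.float64(102.0), np.float64(-3.0), np.float64(197.0)] 0.009
0.043 5 [np.float64(409.0), np.float64(501.0), np.float64(339.0), np.float64(-36.0), np.float64(-17.0), np.float64(-51.0)] 0.039
0.043 14 [np.float64(417.0), np.float64(479.0), np.float64(369.0), np.float64(-38.0), np.float64(-46.0), np.float64(-31.0)] 0.033
0.043 30 [np.float64(422.0), np.float64(425.0), np.float64(420.0), np.float64(-22.0), np.float64(-70.0), np.float64(18.0)] 0.022
0.043 45 [np.float64(418.0), np.float64(360.0), np.float64(463.0), np.float64(11.0), np.float64(-64.0), np.float64(75.0)] 0.013
0.043 56 [np.float64(408.0), np.float64(308.0), np.float64(489.0), np.float64(44.0), np.float64(-47.0), np.float64(121.0)] 0.008
0.043 70 [np.float64(389.0), np.float64(241.0), np.float64(513.0), np.float64(93.0), np.float64(-11.0), np.float64(186.0)] 0.004
```

View pics/w3.png

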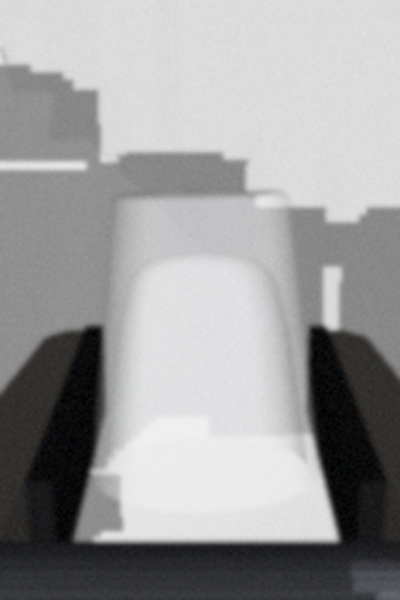

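The glass is still nearly level (tilt about 14°): the foot line is edge-on at row 193 and the mouth ellipse is at rows 435–510. Pad friction is holding it, so I'll raise it a bit and ease to the minimum grip so that it swings foot-down.

```bash
cat > tilt.py <<'E'
from h import *
go(.5307,.0093,.0308,90)
p=arm.grab_frame('wrist'); s=arm.get_state()
d=arm.look_for(p,'glass'); print([(round(q['confidence'],2),np.round(q['bbox'])) for q in d[:1]])
g=np.array(s['position'])+[0,0,.012]
for t in (10,20,30,40,50,60,70,80,90):
    a=np.array([0,-np.cos(np.radians(t)),np.sin(np.radians(t))]); b=np.array([0,a[2],-a[1]])
    m=g+.017*a; f=g-.042*a
    q=[proj(p,x)[1] for x in (m+.024*b,m-.024*b,f+.019*b,f-.019*b)]; print(t,np.round([min(q),max(q)]),end=' ')
E
python3 -m inch '[[[-0.2,0,0,-0.7,0],[-0.2,0,0,-0.7,0],[-0.2,0,0,0,0],[-0.2,0,0,-0.7,0],[-0.2,0,0,-0.7,0]]]' 3
python3 tilt.py
```

```text
t: 4.85
position: [0.5308, 0.0093, 0.0379]
orientation: [-2.228, -2.215, -0.0]
wrist_force: [0.9, 0.7, -1.0]
finger_gap: 0.0441
finger_force: 3.0
t 4.8 pos [0.5308 0.0093 0.0379] yaw 89.6 gap 0.0441 F [ 0.9  0.7 -1. ] j6 0.02
GO [ 0.   -0.01  0.71] turn -0.006
[(0.91, array([230., 198., 330., 327.]))]
10 [183. 315.] 20 [179. 308.] 30 [176. 299.] 40 [176. 305.] 50 [179. 312.] 60 [184. 317.] 70 [191. 321.] 80 [199. 324.] 90 [208. 325.]
```

Run:
```python
from h import *
p=arm.grab_frame('wrist')
a=cv2.resize(p['frame'][130:350,190:370,::-1],(490,600),interpolation=cv2.INTER_CUBIC)
p=arm.grab_frame('side'); u,v=proj(p,[.53,.01,.04]).astype(int); b=cv2.resize(p['frame'][v-40:v+40,u-20:u+20,::-1],(300,600),interpolation=cv2.INTER_CUBIC)
cv2.imwrite('pics/w4.png',np.hstack([a,b]))
```

```text
(no output)
```

View pics/w4.png

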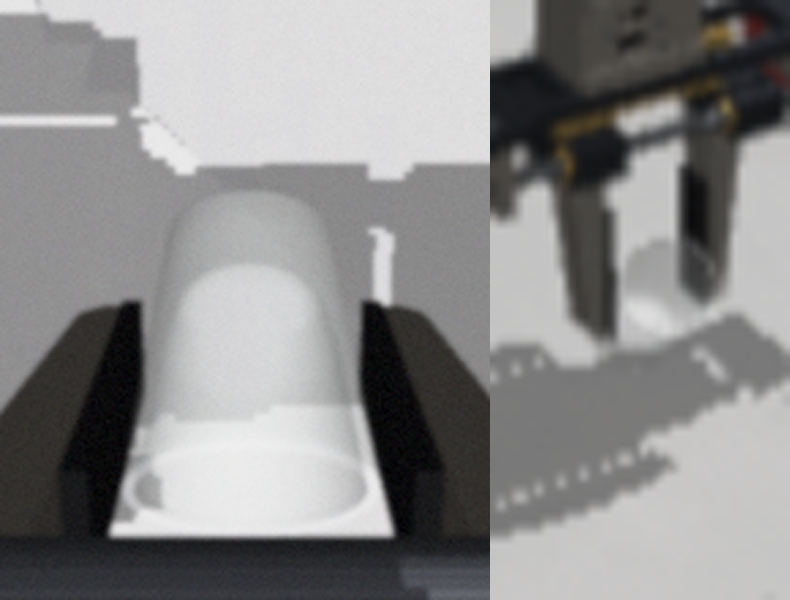

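The mouth now faces up towards the camera, tilt about 55–60°, with the foot under the grip. Next I'll set the foot edge on the counter and roll the glass upright.

```bash
python3 -m inch '[[[-0.2,0,0,0.3,0],[-0.2,0,0,0.6,0],[-0.2,0.4,0,0.6,0],[-0.2,0.8,0,0.55,0],[-0.2,1.2,0,0.6,0]]]' 3
python3 -m inch '[[[-0.2,0.4,0,0.05,0],[-0.2,0.8,0,0.15,0],[-0.2,1.2,0,0.3,0],[-0.2,1.45,0,0.4,0],[-0.2,1.45,0,0.4,0]]]' 3
python3 tilt.py
python3 - <<'E'
from h import *
p=arm.grab_frame('wrist')
a=cv2.resize(p['frame'][130:350,190:370,::-1],(490,600),interpolation=cv2.INTER_CUBIC)
p=arm.grab_frame('side'); u,v=proj(p,[.53,.03,.04]).astype(int); b=cv2.resize(p['frame'][v-40:v+40,u-20:u+20,::-1],(300,600),interpolation=cv2.INTER_CUBIC)
cv2.imwrite('pics/w5.png',np.hstack([a,b]))
E
```

```text
t: 5.55
position: [0.5311, 0.0217, 0.0318]
orientation: [2.228, 2.215, 0.001]
wrist_force: [0.2, 0.3, 4.1]
finger_gap: 0.0437
finger_force: 2.9
t: 6.05
position: [0.5309, 0.0362, 0.0275]
orientation: [-2.228, -2.215, -0.0]
wrist_force: [-1.0, 0.8, 4.8]
finger_gap: 0.0429
finger_force: 3.0
t 6.0 pos [0.5309 0.0362 0.0275] yaw 89.7 gap 0.0429 F [-1.   0.8  4.8] j6 0.07
GO [-2.69 -0.   -0.33] turn -0.006
[(0.95, array([231., 223., 330., 328.]))]
10 [184. 316.] 20 [180. 309.] 30 [177. 300.] 40 [177. 306.] 50 [180. 312.] 60 [184. 318.] 70 [191. 322.] 80 [199. 324.] 90 [209. 325.]
```

View pics/w5.png

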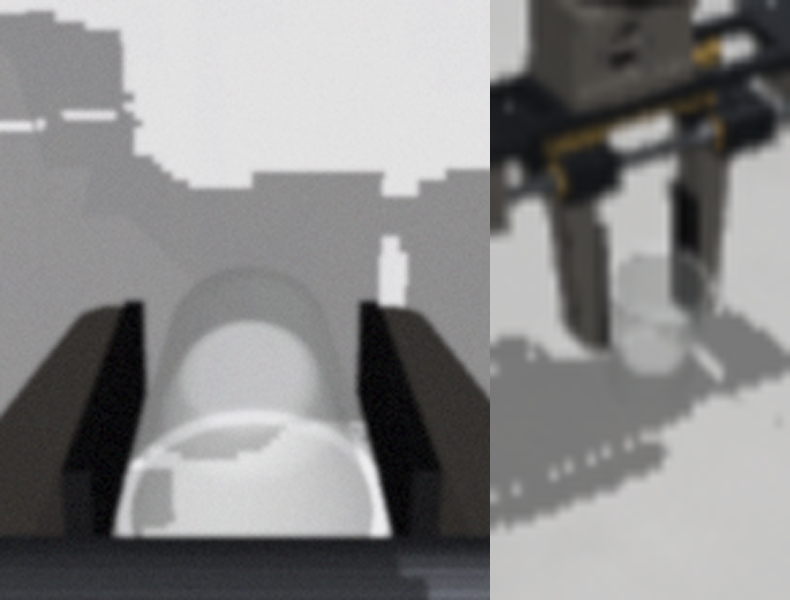

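The side view shows the glass upright, foot on the counter. I'll relieve the pressing, open slowly and rise.

```bash
python3 -m inch '[[[-0.2,0,0,-0.05,0],[-0.0,0,0,-0.1,0],[0.1,0,0,-0.1,0],[0.3,0,0,-0.1,0],[0.6,0,0,-0.1,0]]]' 3
python3 -m inch '[[[1,0,0,0,0],[1,0,0,0,0],[1,0,0,-4,0],[1,0,0,-9,0],[1,0,0,-14,0]]]' 3
python3 -m inch '[[[1,-5,0,-4,0],[1,-10,0,-4,0],[1,-10,0,-4,0],[1,-10,0,-4,0]]]' 3
python3 - <<'E'
from h import *
p=arm.grab_frame('wrist');q=arm.grab_frame('side');
d=arm.look_for(p,'glass');e=arm.look_for(q,'glass')
print(d[:1],e[:1])
for X in [[.531,.03,0],[.531,.055,0]]: print(proj(p,X),proj(q,X))
b=np.array(d[0]['bbox']).astype(int) if d else np.array([200,100,300,200])
u,v=(b[:2]+b[2:])//2
a=p['frame'][max(v-60,0):max(v-60,0)+120,max(u-60,0):max(u-60,0)+120,::-1];a=cv2.resize(a,(400,400))
u,v=proj(q,[.53,.04,.03]).astype(int);c=cv2.resize(q['frame'][v-25:v+25,u-25:u+25,::-1],(400,400),interpolation=cv2.INTER_CUBIC)
cv2.imwrite('pics/w6.png',np.hstack([a,c]))
go(.53,-.245,.2,90)
E
```

```text
t: 6.75
position: [0.5307, 0.0357, 0.0284]
orientation: [-2.228, -2.215, 0.0]
wrist_force: [0.2, 0.3, 0.2]
finger_gap: 0.065
finger_force: 0.0
t: 7.25
position: [0.5302, 0.0358, 0.1698]
orientation: [-2.227, -2.214, 0.002]
wrist_force: [1.4, -0.3, -0.2]
finger_gap: 0.092
finger_force: 0.0
t: 7.65
position: [0.5302, -0.0656, 0.2088]
orientation: [2.231, 2.211, 0.001]
wrist_force: [-0.4, -0.0, 0.2]
finger_gap: 0.0919
finger_force: 0.0
[{'bbox': [255.2, 63.5, 306.5, 122.3], 'confidence': 0.8}] [{'bbox': [261.0, 191.2, 277.4, 209.9], 'confidence': 0.65}]
[281.61274739  95.92845001] [267.33120963 205.54922209]
[281.3711956   71.16556131] [263.59102094 202.12101169]
t 7.8 pos [ 0.5298 -0.0629  0.2077] yaw 89.7 gap 0.0919 F [-0.1  0.5 -0.5] j6 -0.12
GO [-18.21   0.11   0.76] turn -0.005
```

View pics/w6.png

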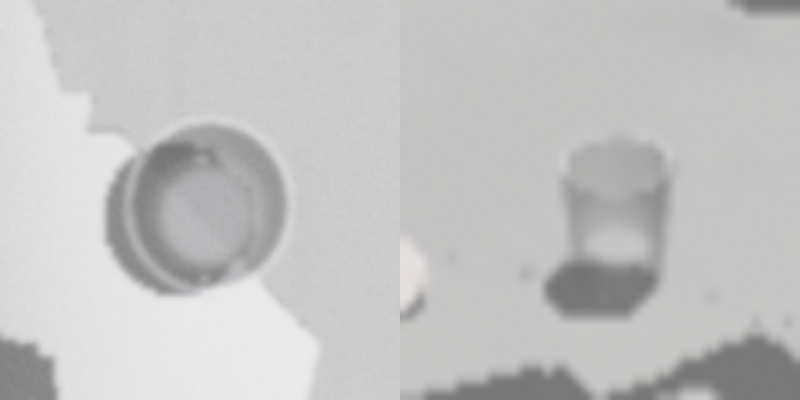

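Left: round rim seen from above, centre at about px (282,93). Right: glass standing on its foot. Next I'll compute the rim and tongs positions and move over the tongs.

```bash
python3 - <<'E'
from h import *
p=arm.grab_frame('wrist'); print('rim',onz(p,282.4,93.5,.059))
q=arm.grab_frame('top');d=arm.look_for(q,'glass')[0]['bbox'];print(d,onz(q,(d[0]+d[2])/2,(d[1]+d[3])/2,.04))
f=lambda a,b,z:onz(q,115+a/2.55,110+b/2.55,z).round(4)
print(f(580,251,.015),f(611,253,.015),f(588,328,.01),f(579,165,.01),f(626,170,.01))
E
python3 -m inch '[[[1,-18.5,-2,0,0.75],[1,-18.5,-2,0,0.75],[1,-18.5,-2,0,0.75],[1,-18.5,-2,0,0.75],[1,-18.5,-2,0,0.75]]]' 3
python3 -m inch '[[[1,0,0,0,0.75],[1,0,0,0,0.75],[1,0,0,0,0.75],[1,0,0,0,0.75],[1,0,0,0,0.75]]]' 3
python3 -c "
from h import *
go(.51,-.245,.2,-5)"
```

```text
rim [0.53067187 0.03154363 0.059     ]
t: 8.5
position: [0.5089, -0.2525, 0.2083]
orientation: [2.889, 1.232, -0.001]
wrist_force: [0.2, -0.0, 0.5]
finger_gap: 0.0922
finger_force: 0.0
t: 9.0
position: [0.5093, -0.2484, 0.2082]
orientation: [-3.14, -0.093, 0.001]
wrist_force: [-0.1, -0.2, 0.4]
finger_gap: 0.0916
finger_force: 0.0
t 9.0 pos [ 0.5093 -0.2484  0.2082] yaw 3.4 gap 0.0916 F [-0.1 -0.2  0.4] j6 1.05
GO [ 0.09 -0.33  0.82] turn 0.147Traceback (most recent call last):
  File "<stdin>", line 3, in <module>
IndexError: list index out of range
```

Run:
```python
from h import *
p=arm.grab_frame('wrist');save(p,'t1')
g=cv2.cvtColor(p['frame'],cv2.COLOR_RGB2GRAY)
print([proj(p,X).round() for X in ([.53,-.245,.01],[.62,-.245,.01],[.45,-.245,.01])])
for n in ['tongs','tongs_grip','tongs_tips']:
    for d in arm.look_for(p,n)[:2]:
        b=d['bbox'];print(n,round(d['confidence'],2),np.round(b),onz(p,(b[0]+b[2])/2,(b[1]+b[3])/2,.01).round(4))
m=(g<70).astype(np.uint8);k,l,st,c=cv2.connectedComponentsWithStats(m)
for i in range(1,k):
    if st[i,4]>60:
        pts=np.argwhere(l==i)[:,::-1].astype(np.float32);r=cv2.minAreaRect(pts);bx=cv2.boxPoints(r)
        print(st[i],c[i].round(1),onz(p,*c[i],.018).round(4),[onz(p,*q,.018)[:2].round(4).tolist() for q in bx] if st[i,4]<4000 else '')
q=cv2.imread('pics/top0.png')
P=arm.grab_frame('top')
f=lambda a,b,z:onz(P,115+a/2.55,110+b/2.55,z).round(4)
print(f(580,251,.015),f(611,253,.015),f(588,328,.01),f(579,165,.01),f(626,170,.01))
```

```text
[array([279., 167.]), array([284.,  81.]), array([276., 234.])]
tongs 0.62 [264.  54. 320. 226.] [ 0.5606 -0.2567  0.01  ]
tongs_grip 0.96 [260.  54. 321. 222.] [ 0.5627 -0.2554  0.01  ]
tongs_tips 0.81 [259.  54. 323. 237.] [ 0.5543 -0.2565  0.01  ]
[ 524  110   36  164 3186] [546.9 210.9] [ 0.499  -0.5498  0.018 ] [[0.6055, -0.4963], [0.6077, -0.5327], [0.4239, -0.5852], [0.4214, -0.5435]]
[263 124   7  48 104] [265.9 147.7] [ 0.551  -0.2293  0.018 ] [[0.5258, -0.2264], [0.576, -0.2294], [0.5759, -0.2319], [0.5257, -0.229]]
[290 130  13  47 109] [296.2 153.1] [ 0.5472 -0.2622  0.018 ] [[0.5221, -0.2561], [0.572, -0.2656], [0.5715, -0.2682], [0.5216, -0.2588]]
[    0   241   560   179 58947] [277.6 355.9] [ 0.2874 -0.2564  0.018 ] 
[159 340  29   6  82] [172.4 343.5] [ 0.2984 -0.1218  0.018 ] [[0.2973, -0.1047], [0.3039, -0.1058], [0.2995, -0.1404], [0.2928, -0.1394]]
[313 342  25   5  69] [324.6 344.2] [ 0.3085 -0.315   0.018 ] [[0.3066, -0.3003], [0.3117, -0.3001], [0.3115, -0.3308], [0.3064, -0.3311]]
[356 346  35   5 114] [371.4 348.8] [ 0.3052 -0.3754  0.018 ] [[0.3082, -0.3553], [0.3107, -0.3986], [0.3047, -0.3995], [0.3022, -0.356]]
[ 0.5472 -0.228   0.015 ] [ 0.5441 -0.261   0.015 ] [ 0.4647 -0.2342  0.01  ] [ 0.6405 -0.2311  0.01  ] [ 0.6335 -0.2814  0.01  ]
```

```bash
python3 -c "
from h import *
go(.549,-.246,.005,-7)"
```

```text
t 9.2 pos [ 0.5093 -0.2487  0.2084] yaw 4.0 gap 0.092 F [ 0.1  0.5 -1. ] j6 1.04
GO [3.990e+00 1.000e-02 2.034e+01] turn 0.192
```

```bash
python3 -m inch '[[[1,4,0,5,0.15],[1,4,0,10,0.19],[1,4,0,14,0.19],[1,4,0,17,0.19],[1,4,0,17,0.19]]]' 3
python3 -c "
from h import *
go(.549,-.246,.005,-7)"
```

```text
t: 9.75
position: [0.5459, -0.2448, 0.0341]
orientation: [-3.133, 0.192, 0.012]
wrist_force: [-1.2, 0.3, 0.1]
finger_gap: 0.0916
finger_force: 0.0
t 9.8 pos [ 0.5459 -0.2448  0.0341] yaw -7.0 gap 0.0916 F [-1.2  0.3  0.1] j6 1.27
GO [0.35 0.09 2.91] turn 0.0
```

```bash
python3 -m inch '[[[1,0.2,0.1,1.5,0],[1,0.2,0.1,2.9,0],[1,0.2,0.1,2.9,0],[1,0.2,0.1,2.9,0],[0,0.2,0.1,2.9,0]]]' 8
python3 -m inch '[[[-0.1,0,0,0,0],[-0.28,0,0,0,0],[-0.28,0,0,0,0],[-0.28,0,0,0,0],[-0.28,0,0,0,0]]]' 8
python3 -c "
from h import *
go(.549,-.246,.005,-7)"
```

```text
t: 10.25
position: [0.5516, -0.248, 0.0106]
orientation: [3.135, -0.196, 0.002]
wrist_force: [-0.0, 0.4, 0.9]
finger_gap: 0.0855
finger_force: 0.0
t: 10.75
position: [0.551, -0.2477, 0.0096]
orientation: [3.135, -0.196, 0.0]
wrist_force: [-0.1, -0.5, -0.4]
finger_gap: 0.0458
finger_force: 0.0
t 10.8 pos [ 0.551  -0.2477  0.0096] yaw -7.2 gap 0.0458 F [-0.1 -0.5 -0.4] j6 1.27
GO [-0.22 -0.15  0.46] turn -0.003
```

```bash
python3 -m inch '[[[0,-0.2,-0.1,0.55,0],[0,-0.2,-0.1,0.55,0],[-0.28,-0.2,-0.1,0.55,0],[-0.28,-0.2,-0.1,0.55,0],[-0.28,-0.2,-0.1,0.55,0]]]' 8
python3 -m inch '[[[-0.28,0,0,0,0],[-0.28,0,0,0,0],[-0.28,0,0,0,0]]]' 8
python3 -c "
from h import *
go(.549,-.246,.005,-7)"
```

```text
t: 11.25
position: [0.5491, -0.2465, 0.004]
orientation: [-3.135, 0.197, 0.0]
wrist_force: [-0.5, 0.4, -0.3]
finger_gap: 0.0329
finger_force: 3.0
t: 11.55
position: [0.5491, -0.2465, 0.0041]
orientation: [3.135, -0.197, 0.0]
wrist_force: [1.1, -0.4, -1.8]
finger_gap: 0.0331
finger_force: 3.0
t 11.6 pos [ 0.5491 -0.2465  0.0041] yaw -7.2 gap 0.0331 F [ 1.1 -0.4 -1.8] j6 1.27
GO [-0.02 -0.05 -0.09] turn -0.003
```

```bash
python3 -m inch '[[[-0.28,0,0,-1,0],[-0.28,0,0,-3,0],[-0.28,0,0,-6,0],[-0.28,0,0,-10,0],[-0.28,0,0,-14,0]]]' 8
python3 - <<'E'
from h import *
go(.39,.16,.16,48)
p=arm.grab_frame('wrist');save(p,'t2');s=arm.get_state()
for n in ['tongs','tongs_tips']:
    for d in arm.look_for(p,n)[:1]: print(n,d)
a=np.radians(-7)
P=np.array(s['position']);print(proj(p,P+[.087*np.cos(a),.087*np.sin(a),.006]))
g=cv2.cvtColor(p['frame'],cv2.COLOR_RGB2GRAY); m=(g<70).astype(np.uint8);k,l,st,c=cv2.connectedComponentsWithStats(m)
print(st[(st[:,4]>60)&(st[:,4]<5000)])
E
```

```text
t: 12.05
position: [0.5487, -0.2463, 0.1459]
orientation: [-3.135, 0.197, 0.001]
wrist_force: [-0.2, -0.7, -1.5]
finger_gap: 0.0331
finger_force: 3.0
t 12.1 pos [ 0.5487 -0.2463  0.1459] yaw -7.2 gap 0.0331 F [-0.2 -0.7 -1.5] j6 1.27
GO [-20.82 -38.33  -1.39] turn -0.963
tongs {'bbox': [237.3, 69.1, 329.2, 405.8], 'confidence': 0.58}
tongs_tips {'bbox': [233.2, 71.4, 330.0, 405.4], 'confidence': 0.66}
[282.60500947  80.65593192]
[[135   0  80  31 519]
 [275 385  13  11 115]]
```

```bash
python3 -m inch '[[[-0.28,-1,-1.5,-0.5,-0.1],[-0.28,-3,-5,-1.4,-0.2],[-0.28,-5,-9,-1.4,-0.3],[-0.28,-7,-13,-1.4,-0.4],[-0.28,-9,-17,-1.4,-0.5]]]' 8
python3 -c "
from h import *
go(.39,.16,.16,48)"
```

```text
t: 12.7
position: [0.4793, -0.0652, 0.1572]
orientation: [-3.085, -0.59, 0.002]
wrist_force: [0.6, 0.3, -1.2]
finger_gap: 0.0332
finger_force: 2.9
t 12.7 pos [ 0.4793 -0.0652  0.1572] yaw 21.7 gap 0.0332 F [ 0.6  0.3 -1.2] j6 1.05
GO [ 1.000e-02 -2.422e+01 -2.600e-01] turn -0.46
```

```bash
python3 -m inch '[[[-0.28,0,-4,0,-0.1],[-0.28,0,-8,0,-0.2],[-0.28,0,-12,0,-0.3],[-0.28,0,-16,0,-0.4],[-0.28,0,-19,0,-0.46]]]' 8
python3 -m inch '[[[-0.28,0,-3,0,0],[-0.28,1,-4,0,0],[-0.28,1.5,-4,0,0],[-0.28,1.5,-4,0,0],[-0.28,1.5,-4,0,0]]]' 8
python3 - <<'E'
from h import *
go(.39,.16,.16,48)
p=arm.grab_frame('wrist');save(p,'l1')
for n in ['lump','saucer','tongs','tongs_tips']:
    for d in arm.look_for(p,n)[:2]:
        b=d['bbox'];print(n,round(d['confidence'],2),np.round(b),onz(p,(b[0]+b[2])/2,(b[1]+b[3])/2,.02).round(4))
E
```

```text
t: 13.2
position: [0.4095, 0.1117, 0.1573]
orientation: [-2.869, -1.28, 0.003]
wrist_force: [0.0, 0.1, -0.7]
finger_gap: 0.0329
finger_force: 2.9
t: 13.7
position: [0.3921, 0.1476, 0.1577]
orientation: [2.872, 1.273, -0.001]
wrist_force: [-0.3, -0.3, -1.4]
finger_gap: 0.033
finger_force: 3.0
t 13.7 pos [0.3921 0.1476 0.1577] yaw 47.8 gap 0.033 F [-0.3 -0.3 -1.4] j6 1.09
GO [ 0.78 -0.98 -0.23] turn -0.003
lump 0.71 [238.  35. 268.  66.] [0.4605 0.2593 0.02  ]
saucer 0.66 [189.   0. 326. 128.] [0.4563 0.2485 0.02  ]
saucer 0.63 [234.  68. 329. 405.] [0.3654 0.1178 0.02  ]
tongs 0.61 [238.  68. 330. 406.] [0.3671 0.1163 0.02  ]
tongs_tips 0.95 [234.  71. 332. 406.] [0.3646 0.1157 0.02  ]
```

View pics/l1.png

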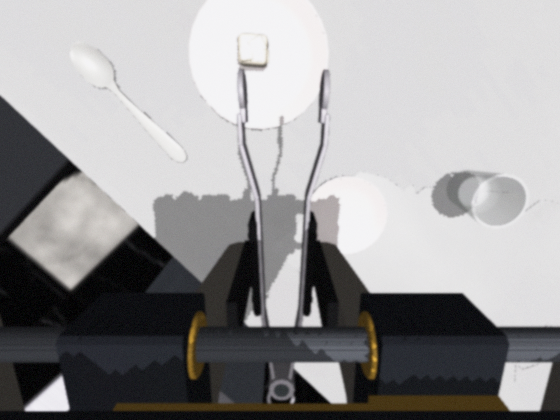

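The view shows the tongs held between the fingers, jaws at (242,95) and (325,94). The lump at (253,50) is square to the tongs, and the glass is standing at (498,200).

Run:
```python
from h import *
p=arm.grab_frame('wrist');s=arm.get_state();M=R.from_rotvec(s['orientation']).as_matrix();P=s['position']
T=lambda X:(M.T@(np.array(X)-P)*1000).round(1)
for u,v in [(242,95),(325,94),(283.5,94.5),(283.5,70)]: print('jaw',T(onz(p,u,v,P[2]+.006)))
b=arm.look_for(p,'lump')[0]['bbox'];print(b)
print('lump',T(onz(p,(b[0]+b[2])/2,(b[1]+b[3])/2,.018)))
# lump orientation: edges
c=cv2.cvtColor(p['frame'],cv2.COLOR_RGB2GRAY)[28:74,230:278]
e=cv2.minAreaRect(np.argwhere(c<cv2.medianBlur(c,5).max()-40)[:,::-1].astype(np.float32)); print(e)
E=cv2.Sobel(c.astype(float),cv2.CV_64F,1,0,ksize=3);F=cv2.Sobel(c.astype(float),cv2.CV_64F,0,1,ksize=3)
a=np.arctan2(F,E);w=E*E+F*F;print('edge angle mod90',np.degrees(np.angle((w*np.exp(4j*a)).sum()))/4)
r=cv2.resize(c,None,fx=.67,fy=.67)
print('\n'.join(' '.join('%3d'%x for x in y) for y in r))
```

```text
jaw [ 84.5 -18.2  -6. ]
jaw [84.9 20.8 -6. ]
jaw [84.7  1.3 -6. ]
jaw [95.4  1.3 -6. ]
[236.8, 34.6, 269.0, 66.3]
lump [129.1 -24.2 140. ]
((22.905410766601562, 29.932430267333984), (26.797035217285156, 34.35939025878906), 80.53767395019531)
edge angle mod90 1.6961896749958814
244 244 244 244 244 243 243 245 244 244 244 244 244 244 244 244 244 244 244 243 244 244 244 243 243 244 243 244 244 244 243 243
244 244 244 244 244 244 244 244 243 243 244 243 243 244 244 244 244 244 244 244 244 244 244 244 244 244 244 243 244 244 244 244
244 244 244 244 243 243 244 242 241 241 240 240 242 242 242 243 244 243 243 243 244 243 243 244 244 243 244 243 244 244 244 243
244 244 244 244 244 243 240 238 233 232 232 233 235 235 237 239 238 238 237 237 238 239 241 243 244 243 244 243 243 244 244 244
244 244 243 243 243 238 234 237 237 238 238 237 239 237 236 235 234 232 230 227 228 231 236 238 241 243 244 244 244 243 243 244
244 244 243 244 238 229 231 239 242 243 243 243 243 243 242 242 240 237 236 235 234 233 237 235 235 241 244 244 244 244 243 244
244 244 244 241 230 217 229 240 244 244 244 243 243 24
[... 2445 characters left out ...]
 109 109 110 110 111 109 116 160 222 243 244 244 244 244 244
244 244 244 244 241 223 191 178 172 165 162 161 156 154 147 145 143 142 136 132 128 126 132 163 203 235 243 244 243 244 243 244
243 244 244 244 240 214 169 150 145 160 180 184 186 184 185 181 179 180 179 175 171 172 184 211 234 242 243 244 244 244 244 244
244 244 244 244 238 204 157 139 124 150 198 210 216 211 215 207 207 205 205 201 200 203 214 235 242 244 244 244 244 244 244 243
244 244 244 242 234 191 156 147 125 150 215 235 237 238 238 235 235 234 232 229 230 230 236 242 244 244 243 244 243 244 244 244
243 245 245 242 226 184 164 155 127 136 212 241 244 243 243 243 244 244 243 242 243 242 243 243 245 244 245 244 244 243 244 244
```

```bash
python3 -m inch '[[[-0.28,2.3,-1.3,0,0],[-0.28,4.3,-2.5,1,0],[-0.28,4.3,-2.5,4,0],[-0.28,4.3,-2.5,7,0],[-0.28,4.3,-2.5,9,0]]]' 8
python3 -m inch '[[[-0.28,0,0,0,0],[-0.28,0,0,0,0]]]' 8
python3 - <<'E'
from h import *
p=arm.grab_frame('wrist');save(p,'l2');s=arm.get_state();M=R.from_rotvec(s['orientation']).as_matrix();P=s['position']
T=lambda X:(M.T@(np.array(X)-P)*1000).round(1)
for d in arm.look_for(p,'lump')[:2]:
    b=d['bbox'];print(d['confidence'],b,'lump',T(onz(p,(b[0]+b[2])/2,(b[1]+b[3])/2,.018)))
    print(T(onz(p,b[0],b[1],.024)),T(onz(p,b[2],b[3],.024)))
go(.4,.2,.017,48)
E
```

```text
t: 14.55
position: [0.4016, 0.1966, 0.0665]
orientation: [2.872, 1.274, -0.002]
wrist_force: [-0.4, 0.5, -0.7]
finger_gap: 0.033
finger_force: 3.0
t: 14.75
position: [0.4023, 0.1968, 0.0683]
orientation: [2.872, 1.273, -0.001]
wrist_force: [0.2, 0.7, -0.4]
finger_gap: 0.0333
finger_force: 3.0
0.89 [263.7, 78.5, 303.3, 115.6] lump [85.9  1.2 51. ]
[ 96.3 -10.8  45. ] [74.6 13.6 44.9]
t 14.8 pos [0.4031 0.1972 0.0692] yaw 47.8 gap 0.0328 F [-0.2  0.  -1.1] j6 1.19
GO [-0.01 -0.42  5.22] turn -0.003
```

```bash
python3 -m inch '[[[-0.28,0,0,1.5,0],[-0.28,0,0,3,0],[-0.28,0,0,4.4,0],[-0.28,0,0,5.1,0],[-0.28,0,0,5.1,0]]]' 8
python3 -m inch '[[[-0.28,0,0,0,0],[-0.28,0,0,0,0]]]' 8
```

```text
t: 15.35
position: [0.4024, 0.1969, 0.0172]
orientation: [-2.872, -1.273, -0.0]
wrist_force: [-0.8, -0.0, 0.4]
finger_gap: 0.0334
finger_force: 3.0
t: 15.55
position: [0.4029, 0.1971, 0.0179]
orientation: [-2.872, -1.273, -0.002]
wrist_force: [0.6, -0.8, -0.4]
finger_gap: 0.0332
finger_force: 2.9
```

```bash
python3 -m inch '[[[-0.32,0,0,0,0],[-0.36,0,0,0,0],[-0.4,0,0,0,0],[-0.5,0,0,0,0],[-0.5,0,0,0,0]]]' 12
python3 -m inch '[[[-0.5,0,0,0,0],[-0.5,0,0,0,0],[-0.5,0,0,-0.5,0],[-0.5,0,0,-1.5,0],[-0.5,0,0,-3,0]]]' 12
python3 -m inch '[[[-0.5,0,0,-2,0],[-0.5,0,0,-4,0],[-0.5,0,0,-6,0],[-0.5,0,0,-9,0],[-0.5,0,0,-9,0]]]' 12
python3 - <<'E'
from h import *
p=arm.grab_frame('wrist');save(p,'l3');s=arm.get_state();M=R.from_rotvec(s['orientation']).as_matrix();P=s['position']
T=lambda X:(M.T@(np.array(X)-P)*1000).round(1)
for n in ('lump','tongs','glass'):
  for d in arm.look_for(p,n)[:2]:
    b=d['bbox'];print(n,d['confidence'],np.round(b),T(onz(p,(b[0]+b[2])/2,(b[1]+b[3])/2,P[2]+.001)))
    if n=='glass':print(onz(p,(b[0]+b[2])/2,(b[1]+b[3])/2,.045))
go(.53,.03,.14,48)
E
```

```text
t: 16.05
position: [0.4024, 0.1969, 0.0172]
orientation: [-2.872, -1.273, -0.0]
wrist_force: [0.7, -0.7, 0.1]
finger_gap: 0.0279
finger_force: 12.0
t: 16.55
position: [0.4016, 0.1966, 0.0475]
orientation: [2.872, 1.274, -0.002]
wrist_force: [-1.0, -0.1, -0.7]
finger_gap: 0.0277
finger_force: 12.0
t: 17.05
position: [0.4042, 0.1978, 0.1408]
orientation: [-2.872, -1.274, -0.01]
wrist_force: [-0.3, -0.7, -1.6]
finger_gap: 0.0277
finger_force: 12.0
lump 0.75 [254.  67. 309. 119.] [86.6  0.7 -0.7]
tongs 0.6 [246.  67. 319. 408.] [11.6  0.9 -1. ]
tongs 0.57 [284.  68. 320. 380.] [19.4 11.7 -0.9]
glass 0.77 [470. 219. 556. 289.] [  1.4 129.9  -0.8]
[0.52649428 0.03302319 0.045     ]
t 17.2 pos [0.4016 0.1966 0.1365] yaw 47.8 gap 0.0282 F [-0.9 -0.3 -0.3] j6 1.19
GO [-3.72 20.7  -0.36] turn -0.003
```

```bash
python3 -m inch '[[[-0.5,0,1,0,0],[-0.5,0,3,0,0],[-0.5,0,5.5,0,0],[-0.5,-3,8,0,0],[-0.5,-6,10,0,0]]]' 12
python3 -m inch '[[[-0.5,-2,1,0,0],[-0.5,-2,1,0,0],[-0.5,-2,1,0,0]]]' 12
python3 - <<'E'
from h import *
p=arm.grab_frame('wrist');save(p,'l4');s=arm.get_state();P=s['position']
b=arm.look_for(p,'glass')[0]['bbox'];print(np.round(b))
x0,y0,x1,y1=[int(v) for v in b];o=(max(x0-12,0),max(y0-12,0))
g=cv2.cvtColor(p['frame'],cv2.COLOR_RGB2GRAY)[o[1]:y1+12,o[0]:x1+12]
# fit projected rim circle: bright/edge score
E=cv2.GaussianBlur(cv2.magnitude(cv2.Sobel(g,cv2.CV_32F,1,0),cv2.Sobel(g,cv2.CV_32F,0,1)),(0,0),1)
a=np.linspace(0,2*np.pi,120,endpoint=False);best=[]
for X in np.arange(.515,.546,.001):
  for Y in np.arange(.015,.05,.001):
    q=np.array([proj(p,[X+.0235*np.cos(t),Y+.0235*np.sin(t),.059]) for t in a])-o
    v=cv2.remap(E,q[:,0].astype(np.float32)[None],q[:,1].astype(np.float32)[None],cv2.INTER_LINEAR)
    best.append((float(np.minimum(v,60).mean()),X.round(4),Y.round(4)))
print(sorted(best)[::-1][:6]); go(.472,-.032,.137,47.8)
E
```

```text
t: 17.75
position: [0.4365, 0.0837, 0.1362]
orientation: [2.871, 1.275, -0.002]
wrist_force: [0.7, -1.0, -0.9]
finger_gap: 0.0279
finger_force: 12.0
t: 18.05
position: [0.4302, 0.0633, 0.1366]
orientation: [-2.873, -1.271, 0.001]
wrist_force: [-0.1, 0.0, -1.6]
finger_gap: 0.028
finger_force: 12.0
[365. 126. 443. 194.]
[(48.00699996948242, np.float64(0.531), np.float64(0.032)), (47.473289489746094, np.float64(0.53), np.float64(0.031)), (47.29877853393555, np.float64(0.531), np.float64(0.031)), (47.24229431152344, np.float64(0.53), np.float64(0.032)), (46.44873046875, np.float64(0.532), np.float64(0.032)), (46.40951156616211, np.float64(0.53), np.float64(0.03))]
t 18.1 pos [0.4304 0.0642 0.1369] yaw 47.8 gap 0.0281 F [-0.4 -0.4 -0.6] j6 0.88
GO [-4.34  9.54 -0.02] turn 0.001
```

Rim confirmed at (0.531, 0.032). I'll move over it and then lower by 3 cm.

```bash
python3 -m inch '[[[-0.5,-1,2,0,0],[-0.5,-2.4,5,0,0],[-0.5,-3.6,8,0,0],[-0.5,-4.3,9.5,0,0],[-0.5,-4.3,9.5,0,0]]]' 12
python3 -m inch '[[[-0.5,0,0,0,0],[-0.5,0,0,1,0],[-0.5,0,0,2.2,0],[-0.5,0,0,3,0],[-0.5,0,0,3,0]]]' 12
python3 -m inch '[[[-0.5,0,0,0,0],[-0.5,0,0,0,0],[-0.5,0,0,0,0]]]' 12
python3 - <<'E'
from h import *
p=arm.grab_frame('wrist');save(p,'l5');s=arm.get_state();P=s['position']
for n in ('lump','glass'):
  for d in arm.look_for(p,n)[:1]:
    b=d['bbox'];print(n,d['confidence'],np.round(b),onz(p,(b[0]+b[2])/2,(b[1]+b[3])/2,P[2]+.001))
q=arm.grab_frame('side')
for n in ('lump','glass'):
  for d in arm.look_for(q,n)[:1]: print('side',n,d['confidence'],np.round(d['bbox']))
print(proj(q,[.531,.032,0]),proj(q,[.531,.032,.059]),proj(q,[.531,.032,.106]))
go(.472,-.032,.107,47.8)
E
```

```text
t: 18.65
position: [0.473, -0.0326, 0.137]
orientation: [2.872, 1.273, 0.001]
wrist_force: [-0.6, -0.5, -0.4]
finger_gap: 0.0277
finger_force: 12.0
t: 19.15
position: [0.4703, -0.0314, 0.1054]
orientation: [-2.87, -1.274, 0.004]
wrist_force: [0.6, -0.6, -1.1]
finger_gap: 0.0278
finger_force: 12.0
t: 19.45
position: [0.4719, -0.032, 0.1074]
orientation: [2.872, 1.273, 0.001]
wrist_force: [1.1, 0.9, -1.2]
finger_gap: 0.0278
finger_force: 12.0
glass 0.89 [254.  57. 322. 139.] [0.53058096 0.02756536 0.10842405]
side lump 0.66 [250. 186. 263. 208.]
side glass 0.45 [262. 190. 275. 208.]
[267.02883604 205.27207023] [266.68933469 190.41892506] [266.40862292 178.13781744]
t 19.8 pos [ 0.4717 -0.032   0.1072] yaw 47.8 gap 0.0277 F [ 1.   0.1 -0.3] j6 0.67
GO [0.02 0.03 0.02] turn 0.0
```

```bash
python3 -m inch '[[[-0.5,0,0,0,0],[-0.5,0,0,0,0],[-0.5,0,0,0,0],[-0.5,0,0,0,0],[-0.5,0,0,0,0]]]' 12
python3 - <<'E'
from h import *
s=arm.get_state();P=s['position']
for c in ('wrist','top'):
  p=arm.grab_frame(c)
  for n in ('lump','tongs_tips','glass'):
    for d in arm.look_for(p,n)[:2]:
      b=d['bbox'];print(c,n,d['confidence'],np.round(b),onz(p,(b[0]+b[2])/2,(b[1]+b[3])/2,P[2]).round(4))
# lump similarity: compare patch between jaws with the shot just after pick-up
a=cv2.imread('pics/l3.png')[60:125,240:320];b=cv2.imread('pics/l5.png')[50:140,230:335]
r=cv2.matchTemplate(b,a,cv2.TM_CCOEFF_NORMED);print(cv2.minMaxLoc(r),'expect (10,10)')
print(s['finger_gap'],np.abs(s['joint_vel']).max())
E
```

```text
t: 20.25
position: [0.4716, -0.0319, 0.1071]
orientation: [2.872, 1.274, 0.0]
wrist_force: [0.1, 0.5, -1.1]
finger_gap: 0.0279
finger_force: 12.0
wrist lump 0.61 [255.  66. 308. 119.] [0.5295 0.0317 0.1071]
wrist tongs_tips 0.72 [243.  70. 316. 405.] [ 0.4781 -0.0233  0.1071]
wrist glass 0.76 [256.  57. 324. 137.] [0.5312 0.0272 0.1071]
top lump 0.2 [126. 286. 174. 291.] [0.3543 0.2726 0.1071]
(-0.17020893096923828, 0.8804429173469543, (24, 0), (10, 10)) expect (10,10)
0.02789410007892193 0.0005599564011263319
```

The lump is held at (0.5295, 0.032), centred over the mouth at (0.531, 0.032). Its underside is about 36 mm above the rim, and the arm is still.

```bash
python3 -c "
from h import *
print(arm.close_job())"
```

```text
the job is handed in; nothing more can be done
None
```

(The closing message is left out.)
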